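# Take a surface temperature on the compressor dome

### The job

Draw the orange surface thermometer out of its bench holder and take the temperature at the yellow-ringed measuring pad on the black compressor's sloping dome: hold the thermometer square to the pad, with its whole copper tip on the bare metal inside the yellow ring, and press it lightly until the sprung tip is about halfway in. Finish while still holding it there, still, in the gripper. Do not jab the compressor unit with the thermometer, and leave the canister, the pressure gauge and the brass hose valve where they are.

Things in the scene. Friction and masses are not known exactly. Their poses are not given: they have to be found in the camera images.
- thermometer: Loose orange hand-held thermometer, about 0.13 kg, 157 mm long, tip down in the holder. Handle 95 mm long, 34 wide (own y; rubber strips on these sides), 22 thick (own x; display on -x). Below it a steel stem, then a sleeve 16 mm wide to 48 mm below the handle; the copper tip sticks 14 mm out of it. Origin: centre of the handle's lower end, z up the handle; tip face at z = -62 mm, tip fully out.
- grip (a point): Point on the thermometer's axis 60 mm above the handle's lower end (35 mm below its top): a good place to grip, across the 34 mm width. The axes are those of the thermometer.
- tip_face (a point): Centre of the flat copper end face (13 mm in diameter) of the thermometer's sprung tip; moves with the tip. The axes are those of the thermometer (z points from the tip back to the handle).
- tip (a joint): How far the sprung tip is pushed into its sleeve, m: 0 = fully out (as at the start), 0.012 = fully in. The spring pushes back with 1.4 N plus 0.35 N per mm: 3.5 N at halfway (6 mm), 5.6 N when fully in; beyond that it is rigid.
- holder: Dark grey holder fixed to the bench: upright tube 36 x 48 mm outside, open top 94 mm above the bench, foot plate 80 x 90 mm. Origin: centre of its underside, z up. The handle stands 22 mm deep in it with 2 mm play at each side, its lower end on a ledge 72 mm above the bench. Draw the thermometer straight up; its tip is clear when raised by 85 mm.
- unit: Condensing unit fixed to the bench: grey base plate, black round compressor 160 mm in diameter with its dome top 167 mm above the bench and, towards own +y, a finned condenser with fan (centre 250 mm from the compressor's axis, 192 mm high); low red and blue pipes between them. Origin on the compressor's axis at bench level, z up.
- yellow_pad: The pad to measure on: flat, round, on the compressor's dome, yellow ring 42 mm in outer diameter round a bare steel centre of 30 mm. Origin: centre of its face (46 mm from the compressor's axis, 159 mm above the bench); z = outward normal of the face, leaning 24 degrees from vertical, away from the compressor's axis. It may lie on any side of the dome.
- blue_pad: Another such pad with a blue ring, elsewhere on the dome, more than 70 mm from the yellow one; not to be used. Same axes and sizes.
- canister: Loose white refrigerant canister with a red band, standing, 66 mm in diameter, 190 mm high, 0.42 kg; origin at the centre of its underside. Leave it alone.
- gauge: Loose round pressure gauge in a black rubber boot, lying face up, 78 mm in diameter, 32 mm high, with a brass connection at one side to 64 mm from its centre; origin at the centre of its underside. Leave it alone.
- valve: Loose brass hose valve with a yellow lever and sleeve, lying on the bench, 64 mm long along its own x, 20 mm wide, 28 mm high, 0.09 kg; origin at the centre of its underside. Leave it alone.
Things that resemble listed ones, but are neither listed nor needed, are in the scene too. What is meant by the thermometer is not pink, and is the larger of those in its own colour.

How it is judged (in metres and radians):
On the way:
1. the thermometer is drawn out of its holder in the gripper (z of tip_face in the frame of holder above 0.096 m and contact force between the fingers and thermometer above 1 N), for 0.1 s.
At the end, for the whole second after the job is handed in: The gripper holds the thermometer still, its tip's centre within 8.5 mm of the yellow pad's centre, its axis within 8 degrees of the pad's normal, the sprung tip pushed in 3 to 9 mm (of 12), the push on the pad 1 to 8 N; it leans on neither the rest of the unit nor the holder (distance between tip_face and yellow_pad below 0.0085 m and angle between the z axis of thermometer and the z axis of yellow_pad, either way round below 0.14 rad and value of joint tip between 0.003 and 0.009 m and contact force between thermometer and yellow_pad between 1 and 8 N and contact force between the fingers and thermometer above 2 N and contact force between thermometer and unit below 0.3 N and contact force between thermometer and holder below 0.3 N and linear speed of thermometer below 0.01 m/s); the arm keeps its last pose, push and grip.
It fails at once if the thermometer is jabbed against the compressor unit or a pad (over 15 N) (contact force between thermometer and yellow_pad above 15 N or contact force between thermometer and blue_pad above 15 N or contact force between thermometer and unit above 15 N).
It fails at once if the canister, the gauge or the hose valve is moved by more than 20 mm (distance of any of canister, gauge, valve from where it was at the start of the episode above 0.02 m).
It also fails if it takes over 35 s, if anything falls off the work surface, if the arm or the gripper's body presses on something with over 40 N, if the wrist force passes 120 N, or if a joint passes its speed limit or range.

### The arm

A 7-joint arm with a two-finger parallel gripper is mounted at the origin on the work surface. World frame = base frame: x ahead of the robot, y to its left, z up, the work surface at z = 0. Lengths are in mm, angles in rad, forces in N, time in s.
With the tool pointing down it reaches from about 400 to 900 mm from the base axis. Payload 5.6 kg.
Tool frame: the origin (TCP) lies midway between the tips of the shut fingers; the grasp point (between the pads) lies 19 mm behind it; z points along the fingers, y is the line along which they close (so a half turn about z gives the same grasp; the last joint's range is limited). The gripper opens to 92 mm and grips with 3 to 60 N. Pads are 20 mm wide; open, the fingers measure 128 mm over their backs; the gripper's body (75 mm by 189 mm) begins 69 mm behind the grasp point.
Start: joints at [-1.233, 0.468, -0.012, 1.603, 0.006, 1.071, -0.056], TCP at [241.622, 603.43, 214.592] pointing down, gripper open.
Joint ranges: [-2.53, 2.53], [-0.31, 2.02], [-1.57, 1.55], [0.28, 2.44], [-1.29, 4.43], [0.15, 1.84], [-2.92, 2.92]. Speed limits (rad/s): [2.57, 2.57, 3.14, 3.14, 3.14, 3.14, 3.14].

### API

Orientations are given as a rotation vector (axis times angle).
In Python, from cell import robot, grip, kin, viewer gives the robot as it stands. Calls block until the motion is done:
- robot.movep(position, orientation): joint-space move of the TCP to a pose.
- robot.servo_line(position, feed=150, rotation=None): straight line of the TCP; rotation=None keeps the orientation; feed is the mean speed in mm/s.
- robot.goto_joints(angles): joint-space move.
- grip(opening, newtons=None): opening from 0.0 (shut) to 1.0 (fully open); newtons is the grip in N (None keeps the last); returns when the fingers have stopped.
- robot.hold(seconds).
- kin.ik(position, orientation): joint angles nearest the present ones, or None.
- robot.observe(): the state.
- viewer.read_camera(name): name is "scene" or "side" or "wrist"; returns the picture (420x560x3 uint8, red, green, blue); there is no depth.
- viewer.camera_info(name): a dict with "camera_matrix" (3x3 intrinsics, pixels), "R" (3x3) and "t" (3): a world point X has camera coordinates R X + t. Camera axes: x right, y down, z forward; pixel columns grow to the right and rows downward; lengths in mm; the calibration is good to about 2 mm. The wrist camera is an equidistant fisheye: a pixel r from the principal point sees the ray r / f radians off the axis. A picture is of the moment at which its call begins: read the wrist's pose just before it. camera_info takes no time and is no camera call; for the wrist camera it gives the pose at the moment of the call.
A pose or a line that the arm cannot do raises robot.IKError and nothing moves.
- robot.job_done(): hands the job in; it is judged then, once.
Trained networks look in the newest picture that a camera, given by its name, has taken for a name from the list of things; names that differ only in an ending like _2 or _b are one class to them, and where a whole thing is asked for, a point or a joint stands for the part that bears it (a point fixed in the world has none). Each returns a list of dicts, best first, with "confidence" (0 to 1); they miss things now and then, are a little off and sometimes report something else, mostly with a low value. They report only what shows in the picture. A call takes as long as a camera call. They do not tell look-alikes from the thing itself.
- viewer.silhouettes(name, camera): "mask" (420x560 bool, what is visible of it).
- viewer.pinpoint(name, camera): "at" ([x, y, z] in mm, in the coordinates of the camera as it stood for that picture, good to about 4 mm: a listed point, or the origin of a listed thing).
The state is a dict: "t": time; "joints": joint angles; "joint_velocities": joint speeds; "joint_torque": joint torques, N m; "tcp_pos": TCP position; "tcp_rot": TCP orientation; "contact_force": force on the tool from outside, world axes, zero at the start; "wrist_torque": the same for the moment, N m; "grip_width": opening from 0.0 (shut) to 1.0 (fully open); "grip_force": force on a finger pad.
Only numpy, scipy, OpenCV 4.12 (cv2) and the standard library are available. Lean on these libraries where they do the work, as an engineer would, in place of code of your own. Each camera call takes 0.05 s, during which the arm holds its last target. There are 200 camera calls.

## Working session

There is one attempt and no reset: what is moved stays moved. The work goes in short steps, each a Python script; the robot and the scene stay as the last script left them, time stands still between calls to the robot, and variables do not carry over. Pictures are saved under pics/ and viewed, at most 10 in all, crops included, and the job is handed in when it is done.

```bash
ls; mkdir -p pics
cat > h.py <<'E'
import numpy as np, cv2
from scipy.spatial.transform import Rotation as Ro
from cell import robot, grip, kin, viewer
def w(c,p):
    i=viewer.camera_info(c); return np.array(i["R"]).T@(np.array(p)-np.array(i["t"]))
def px(c,X):
    i=viewer.camera_info(c); q=np.array(i["R"])@np.array(X)+np.array(i["t"]); q=np.array(i["camera_matrix"])@q; return q[:2]/q[2]
def save(n,im): cv2.imwrite("pics/"+n,cv2.cvtColor(im,cv2.COLOR_RGB2BGR))
E
python3 - <<'E'
from h import *
np.set_printoptions(precision=1,suppress=True)
ims=[]
for c in ["scene","side"]:
    im=viewer.read_camera(c); save(c+"0.png",im)
    for n in ["thermometer","grip","tip_face","holder","unit","yellow_pad","blue_pad","canister","gauge","valve"]:
        for d in viewer.pinpoint(n,c):
            X=w(c,d["at"]); print(c,n,round(d["confidence"],2),X,px(c,X))
print(robot.observe()["t"])
E
```

```text
pics
scene thermometer 0.84 [ 645.9 -416.9   42.5] [229.2 392.6]
scene thermometer 0.84 [ 691.4 -360.8   61. ] [274.9 373.7]
scene grip 0.98 [ 689.8 -364.6  123.7] [272.2 362.4]
scene grip 0.75 [ 643.7 -417.1   86. ] [225.4 384. ]
scene grip 0.72 [ 599.6 -311.1  134.2] [240.9 296.9]
scene holder 0.56 [ 600.9 -306.    -1.2] [248.1 328.1]
scene unit 0.75 [643.9  72.4   0. ] [370.7 189.9]
scene yellow_pad 0.59 [605.6  41.  165. ] [358.  136.3]
scene blue_pad 0.62 [678.7 105.6 156.8] [410.1 133.6]
scene canister 0.75 [ 446.2 -303.2    1.6] [178.4 281.8]
scene gauge 0.84 [ 737.5 -242.3   -1. ] [336.1 339.5]
scene valve 0.52 [ 410.2 -120.3   -0.1] [222.8 203.8]
scene valve 0.29 [641.3  72.3  -1.5] [369.5 189.8]
side thermometer 0.91 [ 643.4 -419.    42.1] [393.2 284.5]
side thermometer 0.75 [ 689.7 -365.9   61.9] [390.7 250.4]
side grip 0.93 [ 691.6 -364.1  120.3] [395.7 232.4]
side grip 0.83 [ 637.8 -413.8   90.6] [393.6 271.2]
side grip 0.59 [ 597.3 -308.8  132.2] [343.1 235.8]
side grip 0.3 [641.2  65.4  -1.1] [247.9 168.6]
side tip_face 0.38 [ 689.8 -362.9   -1. ] [384.8 266.2]
side holder 0.58 [ 597.1 -312.7   -0. ] [338.2 273.9]
side holder 0.43 [679.5 104.9 154.8] [247.6 106.6]
side unit 0.89 [638.2  66.6   1.3] [246.6 168.2]
side unit 0.53 [ 736.  -243.4   -5.6] [360.  223.9]
side yellow_pad 0.53 [611.1  39.6 158.4] [241.1 131.4]
side blue_pad 0.49 [676.1 102.4 155.7] [247.1 107.4]
side canister 0.97 [ 446.3 -301.7    1.5] [281.3 310. ]
side gauge 0.67 [ 736.7 -242.4   -5.9] [359.8 223.5]
side valve 0.56 [ 409.2 -122.6   -3.4] [216.  264.4]
1.1
```

View pics/scene0.png

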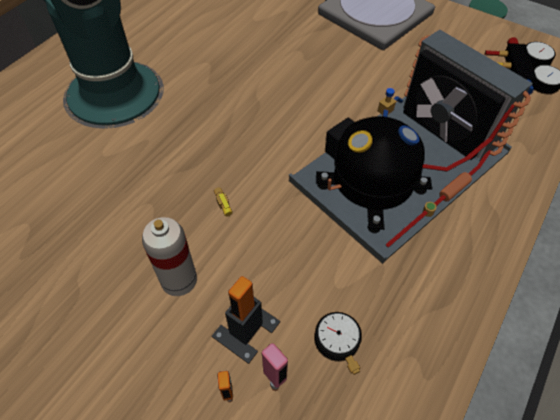

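View pics/side0.png

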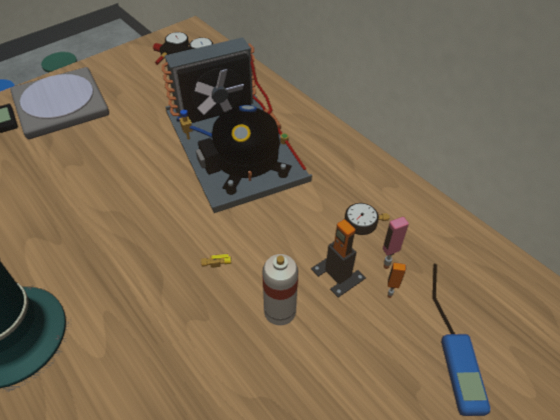

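Run:
```python
from h import *
a=cv2.imread("pics/scene0.png")[260:420,180:320]; b=cv2.imread("pics/side0.png")[190:310,300:440]
a=cv2.resize(a,(400,457),interpolation=cv2.INTER_CUBIC); b=cv2.resize(b,(400,343),interpolation=cv2.INTER_CUBIC)
b=cv2.copyMakeBorder(b,0,114,0,0,cv2.BORDER_CONSTANT)
cv2.imwrite("pics/crop1.png",np.hstack([a,b]))
```

```text
(no output)
```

View pics/crop1.png

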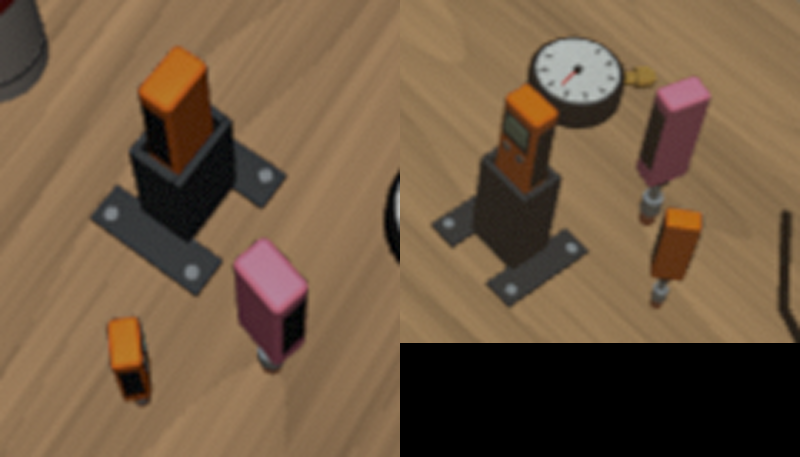

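The candidates in the scene picture are:
- the orange one in the holder at (241,297)
- a small orange one at (225,384)
- a pink one at (274,365)

The one in the holder fits: it is orange, the larger of the two in that colour, and sits in the holder. The crop confirms it. Its display faces left-front. The yellow pad is at scene (358,140), with the blue pad behind it at (408,134). Next I get the holder yaw from the foot bolts, then look with the wrist camera.

Run:
```python
from h import *
np.set_printoptions(precision=2,suppress=True)
def pl(c,u,z):
    i=viewer.camera_info(c);R=np.array(i["R"]);C=-R.T@np.array(i["t"]);d=R.T@np.linalg.inv(i["camera_matrix"])@[*u,1];return C+d*(z-C[2])/d[2]
for c,us in [("scene",[(218.9,334.6),(247.2,354.9),(272.8,321.3)]),("side",[(316.8,267.7),(338.9,291.5),(359.9,276.8)])]:
    P=[pl(c,u,6) for u in us]
    for p in P: print(c,p)
    for a,b in [(0,1),(1,2)]:
        d=P[b]-P[a]; print(np.linalg.norm(d),np.degrees(np.arctan2(d[1],d[0])))
s=robot.observe(); print(s["tcp_rot"],Ro.from_rotvec(s["tcp_rot"]).as_matrix())
# candidate look poses
for yaw in np.radians(np.arange(-180,180,30)):
    R=Ro.from_euler("z",yaw)*Ro.from_euler("x",np.pi)
    print(np.degrees(yaw),[None if (q:=kin.ik(p,R.as_rotvec())) is None else np.round(q,2) for p in ([598,-310,320],[598,-310,113],[608,40,400])])
```

```text
scene [ 567.9  -344.01    6.  ]
scene [ 627.66 -346.65    6.  ]
scene [ 631.29 -275.36    6.  ]
59.81573678196434 -2.529572306245681
71.38620066584906 87.08106344437827
side [ 569.32 -274.24    6.  ]
side [ 564.91 -347.19    6.  ]
side [ 624.55 -349.9     6.  ]
73.09133154105318 -93.46111336151115
59.70749532086847 -2.6001362351643267
[0.59 3.08 0.  ] [[-0.93  0.37  0.  ]
 [ 0.37  0.93 -0.  ]
 [-0.    0.   -1.  ]]
-180.0 [array([-0.21,  0.58,  1.  ,  1.46, -0.49,  1.37,  2.39]), array([ 0.05,  0.66,  0.56,  1.65, -0.41,  0.95,  2.32]), array([-0.43,  0.28,  0.4 ,  1.48, -0.11,  1.41,  1.55])]
-150.0 [array([ 0.99,  0.59, -0.89,  1.37,  0.46,  1.39,  2.2 ]), array([ 0.05,  0.66,  0.54,  1.65, -0.4 ,  0.95,  2.84]), array([-0.38,  0.27,  0.33,  1.48, -0.09,  1.41,  2.05])]
-119.99999999999999 [array([ 1.15,  0.81, -1.33,  1.36,  0.78,  1.54,  2.52]), array([-0.33,  1.06,  1.33,  1.67, -1.07,  1.32, -2.45]), array([-0.31,  0.27,  0.24,  1.47, -0.07,  1.41,  2.55])]
-90.0 [array([-0.33,  0.76,  1.35,  1.47, -0.74,  1.49, -2.14]), array([-0.33,  1.06,  1.33,  1.67, -1.07,  1.32, -1.93]), 
[... 867 characters left out ...]
 1.46, -0.49,  1.37,  0.29]), array([-0.22,  0.84,  1.03,  1.66, -0.8 ,  1.11,  0.52]), array([-0.64,  0.3 ,  0.69,  1.49, -0.19,  1.41, -0.47])]
90.0 [array([-0.2 ,  0.57,  0.99,  1.46, -0.48,  1.37,  0.81]), array([-0.19,  0.81,  0.97,  1.66, -0.75,  1.08,  1.01]), array([-0.59,  0.3 ,  0.62,  1.49, -0.17,  1.41,  0.04])]
119.99999999999999 [array([-0.19,  0.56,  0.96,  1.46, -0.46,  1.36,  1.32]), array([-0.12,  0.75,  0.83,  1.66, -0.63,  1.02,  1.44]), array([-0.54,  0.29,  0.55,  1.49, -0.15,  1.41,  0.54])]
150.0 [array([-0.19,  0.56,  0.96,  1.46, -0.46,  1.36,  1.84]), array([ 0.01,  0.68,  0.62,  1.65, -0.46,  0.96,  1.84]), array([-0.49,  0.28,  0.47,  1.48, -0.13,  1.41,  1.04])]
```

Bolts give a holder centre of about (598.5, -310) and a yaw of about -2.6°. The display faces world -x, with the 34 mm width along world y. I lift, look at the pad from two wrist poses, then look above the holder.

```bash
cat >> h.py <<'E'
def down(yawdeg): return (Ro.from_euler("z",np.radians(yawdeg))*Ro.from_euler("x",np.pi))
def wray(u,info):
    K=np.array(info["camera_matrix"]);d=np.array(u)-K[:2,2];r=np.hypot(*d);th=r/K[0,0]
    v=np.r_[np.sin(th)*d/max(r,1e-9),np.cos(th)];R=np.array(info["R"]);return -R.T@np.array(info["t"]),R.T@v
def pin(n,c,info):
    R=np.array(info["R"]);t=np.array(info["t"])
    return [(round(d["confidence"],2),R.T@(np.array(d["at"])-t)) for d in viewer.pinpoint(n,c)]
E
python3 - <<'E'
from h import *
np.set_printoptions(precision=1,suppress=True)
rv=down(177.4).as_rotvec()
robot.servo_line([241.6,603.4,380],feed=200)
for k,(p,ns) in enumerate([([560,-40,400],["yellow_pad","blue_pad","unit"]),([600,60,380],["yellow_pad","blue_pad","unit"]),([560,-290,330],["grip","holder","thermometer"]),([610,-330,330],["grip","holder","thermometer"])]):
    robot.movep(p,rv); robot.hold(0.2)
    i=viewer.camera_info("wrist"); im=viewer.read_camera("wrist"); save(f"w{k}.png",im); np.save(f"w{k}.npy",i)
    print(p,robot.observe()["tcp_pos"],"cam",-np.array(i["R"]).T@np.array(i["t"]))
    for n in ns:
        for c,X in pin(n,"wrist",i): print(" ",n,c,X)
print(robot.observe()["t"],np.round(robot.observe()["joints"],2))
E
python3 -c "
import cv2,numpy as np
cv2.imwrite('pics/wm.png',cv2.resize(np.vstack([np.hstack([cv2.imread(f'pics/w{i}.png') for i in r]) for r in((0,1),(2,3))]),(800,600),interpolation=cv2.INTER_AREA))"
```

```text
[560, -40, 400] [560.1 -39.6 399.9] cam [476.4 -36.9 570. ]
  yellow_pad 0.76 [609.2  35.5 152.9]
  yellow_pad 0.2 [ 737.4 -242.6    0.1]
  blue_pad 0.69 [678.7  99.8 156.5]
  unit 0.55 [641.8  72.1  -3.1]
[600, 60, 380] [600.   58.6 380.6] cam [516.1  61.2 550.6]
  yellow_pad 0.75 [607.8  33.  154.9]
  blue_pad 0.75 [677.2 101.6 158.4]
[560, -290, 330] [ 560.6 -288.9  330. ] cam [ 477.  -286.3  500.1]
  grip 0.71 [ 596.6 -308.6  130.3]
  grip 0.62 [ 643.4 -416.1   89.3]
  grip 0.61 [ 694.3 -364.   123.7]
  grip 0.16 [ 409.3 -119.9   -1.2]
  holder 0.72 [ 600.4 -307.8    7. ]
  holder 0.21 [ 446.9 -295.8   -3. ]
  thermometer 0.95 [ 691.6 -362.    63.4]
  thermometer 0.77 [ 599.5 -306.8   73.8]
  thermometer 0.71 [ 643.3 -419.6   43.9]
[610, -330, 330] [ 609.6 -329.4  330.6] cam [ 525.7 -327.   500.5]
  grip 0.96 [ 597.1 -311.5  132.7]
  grip 0.93 [ 692.6 -362.9  120.2]
  grip 0.64 [ 643.8 -416.8   89.4]
  grip 0.43 [ 408.6 -121.9   -3. ]
  holder 0.83 [ 599.2 -310.     3.7]
  thermometer 0.78 [ 689.8 -357.8   64.2]
  thermometer 0.71 [ 598.7 -310.1   70.6]
  thermometer 0.58 [ 641.2 -419.3   43.1]
8.4333 [-0.1  0.5  0.8  1.4 -0.4  1.4  2.3]
```

View pics/wm.png

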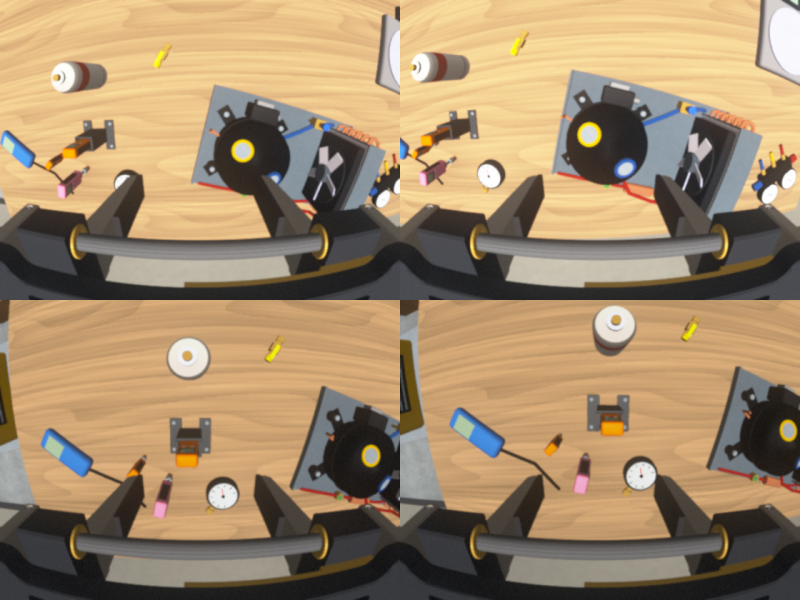

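The wrist pictures show the holder square to the fingers, centred at montage (607,412). The thermometer's handle lies between them. The yellow pad is at montage (243,151) and (589,135). I triangulate the pad centre by colour in all four views and check the end pose with IK.

Run:
```python
from h import *
np.set_printoptions(precision=2,suppress=True)
def lin(c,u):
    i=viewer.camera_info(c);R=np.array(i["R"]);d=R.T@np.linalg.inv(i["camera_matrix"])@[*u,1];return -R.T@np.array(i["t"]),d/np.linalg.norm(d)
def tri(rays):
    A=0;b=0
    for C,d in rays: M=np.eye(3)-np.outer(d,d)/(d@d);A=A+M;b=b+M@C
    X=np.linalg.solve(A,b); return X,[np.linalg.norm(np.cross(X-C,d/np.linalg.norm(d))) for C,d in rays]
def ell(f,g,lo,hi):
    hsv=cv2.cvtColor(cv2.imread("pics/"+f),cv2.COLOR_BGR2HSV);m=cv2.inRange(hsv,lo,hi)
    cs=cv2.findContours(m,cv2.RETR_EXTERNAL,cv2.CHAIN_APPROX_NONE)[0]
    cs=[c for c in cs if len(c)>20]; c=min(cs,key=lambda c:np.linalg.norm(c.mean((0,1))-g))
    return cv2.fitEllipse(cv2.convexHull(c))
rs=[]
for f,g,i in [("w0.png",(340,211),0),("w1.png",(265,189),1),("scene0.png",(360,141),"scene"),("side0.png",(241,132),"side")]:
    e=ell(f,np.array(g),(20,110,90),(35,255,255)); print(f,e)
    rs.append(wray(e[0],np.load(f"w{i}.npy",allow_pickle=True).item()) if isinstance(i,int) else lin(i,e[0]))
P,r=tri(rs);print("pad",P,r, tri(rs[:2])[0],tri(rs[2:])[0])
# normal sense: unit axis
ax=np.array([641.5,70.5]); d=P[:2]-ax; print("dist to axis",np.hypot(*d), "dir",np.degrees(np.arctan2(d[1],d[0])))
# holder bolts in w3 : rays at z=6
im=cv2.imread("pics/w3.png")[120:200,250:340]; cv2.imwrite("pics/hold3.png",cv2.resize(im,(720,640),interpolation=cv2.INTER_CUBIC))
a=np.arctan2(d[1],d[0]);n=np.r_[np.sin(np.radians(24))*np.r_[np.cos(a),np.sin(a)],np.cos(np.radians(24))]
for s in range(0,360,30):
    y=177.4+s; R0=down(y); z0=R0.as_matrix()[:,2]; ax_=np.cross(z0,-n); ang=np.arcsin(np.linalg.norm(ax_)); R=Ro.from_rotvec(ax_/np.linalg.norm(ax_)*ang)*R0
    print(s,[None if (q:=kin.ik(P+n*h,R.as_rotvec())) is None else np.round(q,2) for h in (97,200)])
```

```text
w0.png ((339.432861328125, 210.72689819335938), (33.63532638549805, 33.997398376464844), 34.128173828125)
w1.png ((264.6364440917969, 188.02174377441406), (35.341556549072266, 36.63449478149414), 5.8307294845581055)
scene0.png ((359.7867736816406, 140.6976776123047), (19.825502395629883, 24.733592987060547), 67.29524230957031)
side0.png ((240.58633422851562, 132.58438110351562), (17.13065528869629, 18.831798553466797), 76.0968017578125)
pad [610.24  40.11 156.2 ] [np.float64(0.3108527975219575), np.float64(0.3076957428356967), np.float64(0.9483137816087651), np.float64(0.9208977928905493)] [610.35  39.84 156.46] [610.2   41.36 155.07]
dist to axis 43.600361127478735 dir -135.80961998272198
0 [array([-0.5 ,  0.22,  0.68,  2.01, -0.67,  0.81,  2.12]), array([-0.51,  0.04,  0.71,  1.95, -0.45,  0.97,  1.94])]
30 [array([-0.45,  0.21,  0.63,  2.01, -0.66,  0.8 ,  2.63]), array([-0.48,  0.04,  0.68,  1.94, -0.45,  0.97,  2.46])]
60 [array([ 0.49,  0.24, -0.45,  1.95, -0.32,  0.71,  2.85]), array([ 0.6 ,  0.09, -0.46,  1.89, -0.36,  0.94,  2.9 ])]
90 [array([ 1.1 ,  0.55, -1.3 ,  1.92,  0.
[... 345 characters left out ...]
  1.37,  2.03, -1.01,  1.07, -0.72]), array([-1.16,  0.08,  1.43,  1.96, -0.52,  1.01, -1.11])]
210 [array([-0.95,  0.44,  1.33,  2.03, -0.98,  1.04, -0.22]), array([-1.16,  0.08,  1.43,  1.96, -0.52,  1.01, -0.58])]
240 [array([-0.86,  0.34,  1.17,  2.03, -0.87,  0.94,  0.21]), array([-1.07,  0.05,  1.32,  1.96, -0.49,  0.99, -0.09])]
270 [array([-0.75,  0.28,  1.01,  2.02, -0.79,  0.88,  0.66]), array([-0.86,  0.04,  1.08,  1.96, -0.46,  0.98,  0.4 ])]
300 [array([-0.64,  0.24,  0.87,  2.02, -0.73,  0.84,  1.13]), array([-0.7 ,  0.04,  0.91,  1.95, -0.46,  0.97,  0.91])]
330 [array([-0.55,  0.23,  0.76,  2.02, -0.69,  0.82,  1.62]), array([-0.59,  0.04,  0.79,  1.95, -0.45,  0.97,  1.42])]
```

View pics/hold3.png

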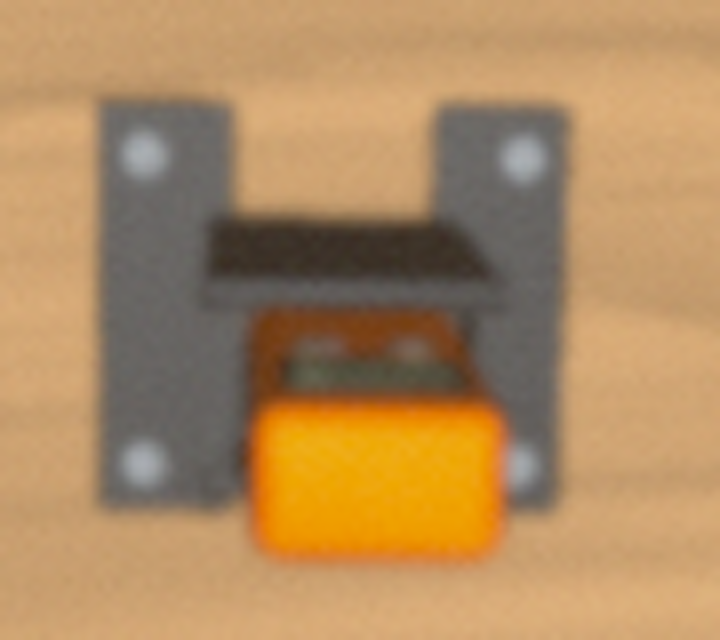

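Run:
```python
from h import *
np.set_printoptions(precision=2,suppress=True)
def at(u,i,z):
    C,d=wray(u,i); return C+d*(z-C[2])/d[2]
i=np.load("w3.npy",allow_pickle=True).item()
B=np.array([at((u/8+250-.5,v/8+120-.5),i,6) for u,v in [(144,156),(523,160),(144,465),(517,467)]])
e1=B[1]-B[0]+B[3]-B[2]; e2=B[2]-B[0]+B[3]-B[1]
print(B,"c",B.mean(0),"yaw",np.degrees(np.arctan2(e1[1],e1[0]))-90,np.degrees(np.arctan2(e2[1],e2[0])))
T=at((380/8+250-.5,480/8+120-.5),i,167);print("top",T)
C=(B.mean(0)[:2]+T[:2])/2
yaw=180+(np.degrees(np.arctan2(e1[1],e1[0]))-90+np.degrees(np.arctan2(e2[1],e2[0])))/2
print(C,yaw)
if np.hypot(*(C-[598.5,-310]))<4 and abs(yaw-177.4)<3:
    rv=down(yaw).as_rotvec()
    robot.movep([*C,220],rv); robot.servo_line([*C,113],feed=80)
    s=robot.observe();print(s["tcp_pos"],s["contact_force"])
    grip(0.0,25); s=robot.observe();print("w",s["grip_width"]*92,s["grip_force"],s["contact_force"])
    robot.servo_line([*C,215],feed=80); robot.hold(.2)
    s=robot.observe();print(s["t"],s["tcp_pos"],"w",s["grip_width"]*92,s["grip_force"],s["contact_force"])
    np.save("grasp.npy",[*C,yaw])
    for c in["scene","side"]:
        save(c+"1.png",viewer.read_camera(c)); ii=viewer.camera_info(c)
        for n in["grip","tip_face"]:
            for q in pin(n,c,ii): print(c,n,q)
```

```text
[[ 567.32 -344.81    6.  ]
 [ 570.94 -272.9     6.  ]
 [ 627.31 -347.91    6.  ]
 [ 630.82 -275.47    6.  ]] c [ 599.1  -310.27    6.  ] yaw -2.827289003824575 -2.7076109999998135
top [ 597.62 -310.34  167.  ]
[ 598.36 -310.3 ] 177.23254999808782
[ 598.69 -310.54  113.62] [ 0.47 -0.31  1.03]
w 33.728676274902526 24.999952912330627 [-0.75  1.18 -0.3 ]
12.975 [ 598.2  -310.24  214.59] w 34.28639328691545 24.999771416187286 [ 0.39  0.17 -1.33]
scene grip (0.73, array([ 599.29, -314.94,  234.66]))
scene grip (0.62, array([ 691.27, -363.09,  123.56]))
scene tip_face (0.47, array([ 597.76, -313.48,  108.65]))
scene tip_face (0.2, array([ 599.44, -313.09,  232.65]))
side grip (0.97, array([ 694.83, -367.48,  120.04]))
side grip (0.9, array([ 599.12, -312.37,  233.51]))
side grip (0.88, array([ 637.37, -412.52,   88.88]))
side tip_face (0.44, array([ 597.65, -310.63,  112.46]))
side tip_face (0.36, array([ 687.7 , -361.43,   -2.08]))
```

Grasp is good: width 34.3 mm, tip about 104 mm ahead of the TCP, clear of the holder. Next I carry it to a stand-off 20 mm from the pad along its normal and look.

```bash
cat >> h.py <<'E'
P=np.array([610.3,40.0,157.0]); L=103.6
a=np.radians(-135.8);n=np.r_[np.sin(np.radians(24))*np.r_[np.cos(a),np.sin(a)],np.cos(np.radians(24))]
def Rend(yaw=177.23):
    R0=down(yaw); z0=R0.as_matrix()[:,2]; c=np.cross(z0,-n); return Ro.from_rotvec(c/np.linalg.norm(c)*np.arcsin(np.linalg.norm(c)))*R0
E
python3 - <<'E'
from h import *
np.set_printoptions(precision=2,suppress=True)
g=np.load("grasp.npy"); 
robot.servo_line([g[0],g[1],330],feed=200)
rv=Rend().as_rotvec()
robot.movep(P+n*(L+90),rv); robot.servo_line(P+n*(L+20),feed=80); robot.hold(.3)
s=robot.observe();print(s["t"],s["tcp_pos"],P+n*(L+20),"dz",np.degrees(np.arccos(np.clip(-Ro.from_rotvec(s["tcp_rot"]).as_matrix()[:,2]@n,-1,1))),s["contact_force"],s["grip_width"]*92)
print("tip exp",P+n*20)
for c in["scene","side","wrist"]:
    ii=viewer.camera_info(c);save(c+"2.png",viewer.read_camera(c)); np.save(c+"2.npy",ii)
    for m in["grip","tip_face","thermometer","yellow_pad"]:
        for q in pin(m,c,ii)[:2]: print(c,m,q)
    if c!="wrist": print(c,"proj tip",px(c,P+n*20),"pad",px(c,P))
a=cv2.imread("pics/scene2.png")[70:190,290:430]; b=cv2.imread("pics/side2.png")[70:190,170:310]
cv2.imwrite("pics/crop2.png",cv2.resize(np.hstack([a,b]),(800,343),interpolation=cv2.INTER_CUBIC))
E
```

```text
16.4583 [574.35   4.92 270.31] [574.26   4.95 269.91] dz 0.041103877930486796 [ 0.06  0.15 -1.87] 33.779454925405425
tip exp [604.47  34.33 175.27]
scene grip (0.78, array([ 641.86, -414.37,   86.54]))
scene grip (0.78, array([ 693.37, -363.24,  125.26]))
scene tip_face (0.5, array([ 408.19, -120.84,   -2.38]))
scene tip_face (0.42, array([607.2 ,  34.94, 170.39]))
scene thermometer (0.65, array([590.99,  15.83, 232.87]))
scene thermometer (0.64, array([ 645.14, -418.14,   43.35]))
scene yellow_pad (0.79, array([605.71,  42.63, 163.76]))
scene proj tip [356.45 134.35] pad [359.47 140.84]
side grip (0.65, array([ 636.29, -415.7 ,   87.01]))
side grip (0.62, array([ 691.93, -366.59,  119.55]))
side tip_face (0.42, array([ 688.27, -362.79,   -2.66]))
side thermometer (0.87, array([ 692.63, -362.09,   62.98]))
side thermometer (0.64, array([ 644.48, -420.76,   42.59]))
side yellow_pad (0.66, array([611.57,  40.08, 156.23]))
side yellow_pad (0.46, array([ 600.07, -312.77,   -2.3 ]))
side proj tip [239.76 128.16] pad [240.77 131.96]
wrist grip (0.94, array([566.95,  -0.59, 286.04]))
wrist grip (0.4, array([585.38,  16.1 , 233.32]))
wrist tip_face (0.57, array([603.52,  32.9 , 177.53]))
wrist tip_face (0.49, array([ 691.89, -364.23,    0.74]))
wrist thermometer (0.89, array([585.19,  18.75, 233.89]))
wrist thermometer (0.19, array([ 603.48, -314.2 ,    3.02]))
wrist yellow_pad (0.72, array([610.56,  34.6 , 155.23]))
```

View pics/crop2.png

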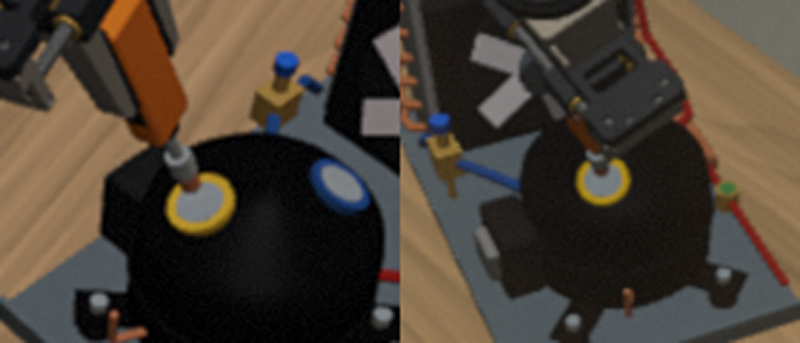

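The tip hovers above the yellow ring's centre in both views (scene crop (190,185), side crop (598,170)), and the handle is parallel to the normal. Next I press down slowly with force feedback.

Run:
```python
from h import *
np.set_printoptions(precision=2,suppress=True)
def F(k=6):
    f=[]
    for _ in range(k): robot.hold(.03); f.append(robot.observe()["contact_force"]@n if hasattr(robot.observe()["contact_force"],"__matmul__") else np.dot(robot.observe()["contact_force"],n))
    return np.mean(f),np.std(f)
robot.servo_line(P+n*(L+7),feed=40); robot.hold(.2)
b=F(10)[0]; print("base",b); h=7; log=[]
while h>-9:
    h-=1.5; robot.servo_line(P+n*(L+h),feed=15)
    f,sd=F(); s=robot.observe(); real=np.dot(np.array(s["tcp_pos"])-P,n)-L
    log.append((h,real,f-b)); print(f"h {h:.1f} real {real:.2f} f {f-b:.2f} sd {sd:.2f} t {s['t']:.1f}")
    if f-b>3.2 or s["t"]>27: break
```

```text
base -1.171580293278891
h 5.5 real 5.49 f -0.17 sd 0.33 t 18.7
h 4.0 real 4.01 f -0.44 sd 0.30 t 19.1
h 2.5 real 2.51 f -0.31 sd 0.67 t 19.6
h 1.0 real 0.94 f -0.17 sd 0.72 t 20.0
h -0.5 real -0.44 f 1.82 sd 0.27 t 20.5
h -2.0 real -1.97 f 1.96 sd 0.43 t 20.9
h -3.5 real -3.46 f 2.46 sd 0.47 t 21.4
h -5.0 real -4.97 f 3.34 sd 0.48 t 21.8
```

Contact came at h ≈ +0.5 and the push is now about 3.5 N, so the tip is about 5.5 mm in. One look to verify before handing in.

Run:
```python
from h import *
np.set_printoptions(precision=2,suppress=True)
for c in["scene","side","wrist"]:
    ii=viewer.camera_info(c);save(c+"3.png",viewer.read_camera(c))
    for m in["tip_face","thermometer","yellow_pad"]:
        for q in pin(m,c,ii):
            if np.linalg.norm(q[1]-P)<120: print(c,m,q)
s=robot.observe();print(s["t"],s["grip_width"]*92,s["grip_force"],"origin exp",P+n*(62-5),np.dot(s["contact_force"],n))
a=cv2.imread("pics/scene3.png")[90:180,310:400]; b=cv2.imread("pics/side3.png")[90:180,195:285]
cv2.imwrite("pics/crop3.png",cv2.resize(np.hstack([a,b]),(800,400),interpolation=cv2.INTER_CUBIC))
```

```text
scene thermometer (0.77, array([596.28,  22.3 , 209.97]))
side thermometer (0.53, array([596.63,  21.55, 206.23]))
side yellow_pad (0.67, array([611.24,  39.53, 156.21]))
wrist thermometer (0.97, array([592.07,  23.48, 209.55]))
wrist yellow_pad (0.74, array([611.08,  35.83, 158.3 ]))
22.4167 33.76649637863851 25.000236332416534 origin exp [593.68  23.84 209.07] 2.3181001257453007
```

View pics/crop3.png

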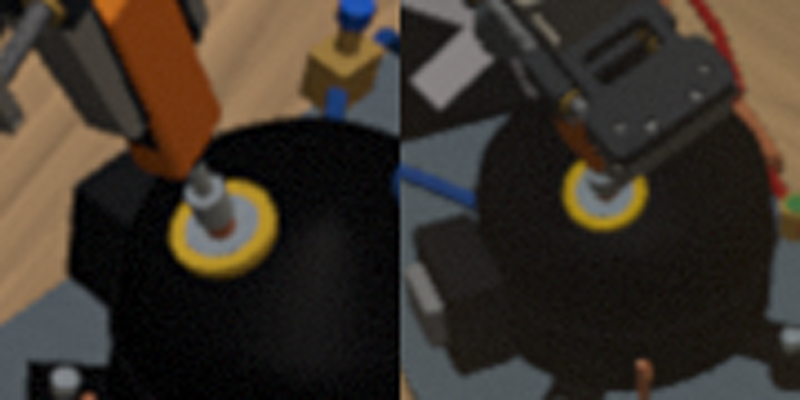

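The tip sits inside the bare centre (scene crop (220,225), ring centre (223,228)), upright on the pad, and the sleeve is clear of the ring. The thermometer origin agrees with the expected pose, so I hand in.

```bash
python3 -c "
from h import *
robot.hold(.3); print(robot.job_done())"
```

```text
the job is handed in; nothing more can be done
None
```

I handed the job in at about 23 s of the 35 s limit, with the gripper holding the orange thermometer square on the yellow pad, its tip about 5.5 mm in at roughly 3.5 N; the tool gave no verdict, so the result is not confirmed.

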